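# Wind the labeller head up one turn for the taller moon cake packs

## Task

The next moon cake packs are taller, so raise the label head: push the hand wheel on top of the labeller clockwise (seen from above) by its upright handle through exactly one turn, until the handle is back where it started. Push the handle gently with the fingertips or the outside of the fingers, without gripping it, leave the packs and the spare label roll where they are, and finish clear of the machine.

Things in the scene. Friction and masses are not known exactly. Their poses are not given: they have to be found in the camera images.
- grip: Black upright handle of the hand wheel: a barrel grip 66 mm tall, 20 mm thick at its foot, 27 mm from 30 mm up, standing on the rim at the end of one spoke, its axis 71 mm from the wheel's axis. Origin at the centre of its foot, 12 mm above the middle of the rim; z up. It revolves freely on its own pin, so its yaw means nothing.
- hub (a point): Point on the hand wheel's upright axis, level with the middle of its rim (218 mm above the table). Aluminium wheel, 160 mm across, rim 17 mm thick, three spokes, hub 38 mm across; its nut rises 16 mm above this point, and only the handle stands higher within 200 mm of the axis. x points along the spoke to the handle. About 3 N at the handle turns the wheel; it stops where it is left.
- wheel (a joint): Angle of the hand wheel in rad: 0 at the start wherever the handle stands, growing as the wheel turns clockwise seen from above; one turn is 6.283. It can turn either way.
- pad (a point): Middle of the underside of the black label pad, under the white head's arm, 185 mm to the +y side of the wheel's axis in the labeller's frame. The screw lifts the head 8 mm for each clockwise turn of the wheel.
- labeller: Bench labeller: grey plinth 300 mm (x) by 410 mm (y), 50 mm high, with a column, a white head whose arm and paper roll reach to +y (highest point about 230 mm), and the hand wheel on top of the column. Fixed to the table. Origin on the table on the wheel's axis; the plinth spans -150 to 150 mm in x and -100 to 310 mm in y from it.
- pack_a: Clear clamshell pack with a green-brown moon cake, 86 by 86 mm, 50 mm tall, loose on the table beside the labeller. Origin at the centre of its underside. Must stay put.
- pack_b: A second pack of the same kind, 86 by 86 by 50 mm. Origin at the centre of its underside. Must stay put.
- label_roll: Spare roll of white labels lying flat on the table, 84 mm across, 38 mm bore, 45 mm high. Origin at the centre of its underside. Must stay put.

How it is judged:
By the outcome, as a careful person would: the job done as asked, in the order asked, and still so for the second after the job is handed in, with the robot touching nothing.
It also fails if it takes over 61 s, if anything falls off the work surface, if the arm or the gripper's body presses on something with over 40 N, if the wrist force passes 120 N, or if a joint passes its speed limit or range.

## Robot

A 7-joint arm with a two-finger parallel gripper is mounted at the origin on the work surface. World frame = base frame: x ahead of the robot, y to its left, z up, the work surface at z = 0. Lengths are in m, angles in rad, forces in N, time in s.
With the tool pointing down it reaches from about 0.4 to 0.85 m from the base axis. Payload 10.4 kg.
Tool frame: the origin (TCP) lies at the very end of the fingers, on their centre line; the grasp point (between the pads) lies 19 mm behind it; x points along the fingers, y is the direction in which the jaws open and shut, and the axes are right-handed (so a half turn about x gives the same grasp; the last joint's range is limited). The gripper opens to 85 mm and grips with 20 to 120 N. Pads are 22 mm wide; open, the fingers measure 114 mm over their backs; the gripper's body (76 mm by 85 mm) begins 54 mm behind the grasp point. The pads swing forward as they close: fully open they stand 13 mm farther back than shut.
Start: joints at [-1.217, 0.332, -0.065, 1.46, 0.022, 1.35, -0.088], TCP at [0.23, 0.581, 0.231] pointing down, gripper open.
Joint ranges: [-2.6, 2.6], [-0.5, 2.12], [-1.47, 1.34], [0.16, 2.42], [-1.27, 4.41], [0.06, 2.06], [-2.6, 2.6]. Speed limits (rad/s): [2.22, 2.22, 2.79, 2.79, 3.14, 3.14, 3.14].

## Interface

Orientations are given as a unit quaternion [x, y, z, w].
In Python, from workcell import monitor, camera, ticket, regions_of gives the robot as it stands.
- The arm moves only by the tool step_arm, never from a script. Its argument "increments" is a list of rows, each a list of 5 numbers: the finger opening in m, from 0 to 0.0854, then the shift along the world's x, y, z in m, then the turn about the world's z in rad. A call has 1 to 12 rows; each row shifts and turns the commanded pose from where the row before left it; what a row does not reach is not made up. A row lasts 1/12 s, in which the tool goes at most 41.7 mm and 7.16 degrees, less where a joint would pass 70% of its speed; a pose out of reach is approached as far as the arm can. A call with a gripper value outside its range is refused whole. The fingers move at their own pace and stop on an object; "force" is the grip in N (left out, the last holds). Time passes only in rows, so rows that do not move let the fingers close. It gives the time, the measured TCP pose, the force and the opening at its end, in the units of the state.
- monitor.get_obs(): the state, without advancing time (a new reading comes with each control period).
- camera(name): name is "side" or "top"; returns a dict with "color" (384x512x3 uint8, red, green, blue), "range_z" (384x512 float32, m along the optical axis (not along the pixel's ray), 0 where there is no reading), "fx", "fy", "cx", "cy" (pixels), "k1" (the pictures are not rectified: a ray, as slopes to the right and down, at radius r is drawn at 1 + k1 r^2 times it, then the intrinsics apply), "cam_to_world" (4x4, takes a point from camera to world coordinates). Camera axes: x right, y up, looking along -z (the intrinsics and any distortion apply to the point x, -y, -z); pixel columns grow to the right and rows downward; lengths in m; the calibration is good to about 2 mm. A picture is of the moment at which its call begins.
- ticket.hand_in(): hands the job in, once; it reports no verdict.
Trained networks look in a picture, given as the dict that the camera call returned (one of the last four; its "shot" number tells which), for a name from the list of things; names that differ only in an ending like _2 or _b are one class to them, and where a whole thing is asked for, a point or a joint stands for the part that bears it (a point fixed in the world has none). Each returns a list of dicts, best first, with "p" (0 to 1); they miss things now and then, are a little off and sometimes report something else, mostly with a low value. They report only what shows in the picture. A call takes as long as a camera call.
- regions_of(picture, query): "region" (384x512 bool, what is visible of it) and "centre" ([row, column] in pixels, amid what is visible of it).
The state is a dict: "clock": time; "joint_pos": joint angles; "joint_velocities": joint speeds; "tau": joint torques, N m; "position": TCP position; "ee_rot": TCP orientation; "ft_force": force on the tool from outside, world axes, zero at the start; "torque": the same for the moment, N m; "grip_width": opening from 0.0 (shut) to 1.0 (fully open).
Only numpy, scipy, OpenCV 4.12 (cv2) and the standard library are available. Lean on these libraries where they do the work, as an engineer would, in place of code of your own. Each camera call takes 0.05 s, during which the arm holds its last target. There are 200 camera calls.

## Working session

There is one attempt and no reset: what is moved stays moved. The work goes in short steps, Python scripts to look and compute and a tool call to move; the robot and the scene stay as the last step left them, time stands still between calls to the robot, and variables do not carry over. Pictures are saved under pics/ and viewed, about 8 in all and at most 12, crops included, and the job is handed in when it is done.

Besides the shell and the picture viewer there is one more tool, called after "Request:" as a command line: name --pt "numbers of a row" for each row, then --argument value for the rest. step_arm: Moves the arm, as the interface text tells. Its arguments: {"type":"object","properties":{"increments":{"type":"array"},"force":{"type":"number"}},"required":["increments"]}

```bash
mkdir -p pics
cat > h.py <<'E'
import numpy as np, cv2
from workcell import monitor, camera, ticket, regions_of
def pts(c,mask):
    r,q=np.nonzero(mask&(c["range_z"]>0)); z=c["range_z"][r,q]
    K=np.array([[c["fx"],0,c["cx"]],[0,c["fy"],c["cy"]],[0,0,1.]])
    u=cv2.undistortPoints(np.stack([q,r],1).astype(float)[:,None],K,np.array([c["k1"],0,0,0.]))[:,0]
    P=np.c_[u[:,0]*z,-u[:,1]*z,-z,np.ones(len(z))]
    return (P@np.array(c["cam_to_world"]).T)[:,:3]
E
python3 - <<'E'
from h import *
ims=[]
for n in("side","top"):
    c=camera(n); ims.append(c["color"])
    for q in("grip","hub","pad","labeller","pack_a","label_roll"):
        for d in regions_of(c,q)[:3]:
            p=pts(c,d["region"])
            if len(p): print(n,q,round(d["p"],2),np.round(d["centre"]),len(p),np.percentile(p,[2,50,98],axis=0).round(3).tolist())
    print(np.array(c["cam_to_world"]).round(2).tolist())
    cv2.imwrite(f"pics/{n}0.png",c["color"][:,:,::-1])
o=monitor.get_obs();print(o)
E
```

```text
side grip 0.78 [102. 278.] 229 [[0.627, 0.132, 0.232], [0.637, 0.136, 0.263], [0.65, 0.146, 0.291]]
side hub 0.8 [120. 256.] 1642 [[0.498, 0.065, 0.052], [0.578, 0.135, 0.22], [0.65, 0.362, 0.288]]
side pad 0.84 [102. 224.] 2049 [[0.464, 0.106, 0.111], [0.529, 0.353, 0.164], [0.618, 0.407, 0.219]]
side labeller 0.82 [162. 230.] 10456 [[0.385, 0.024, 0.013], [0.523, 0.145, 0.049], [0.709, 0.408, 0.213]]
side pack_a 0.73 [238. 228.] 1290 [[0.432, -0.114, -0.002], [0.476, -0.086, 0.047], [0.521, -0.03, 0.05]]
side label_roll 0.63 [271. 300.] 1283 [[0.593, -0.222, 0.001], [0.632, -0.191, 0.041], [0.671, -0.146, 0.045]]
[[0.99, 0.12, -0.12, 0.44], [-0.17, 0.68, -0.71, -0.66], [-0.01, 0.72, 0.69, 0.76], [0.0, 0.0, 0.0, 1.0]]
top grip 0.64 [163. 206.] 31 [[0.628, 0.134, 0.25], [0.631, 0.139, 0.278], [0.639, 0.148, 0.296]]
top hub 0.83 [189. 208.] 1841 [[0.496, 0.069, 0.048], [0.567, 0.143, 0.225], [0.65, 0.224, 0.291]]
top hub 0.16 [175. 326.] 537 [[0.594, -0.218, 0.01], [0.632, -0.18, 0.045], [0.67, -0.142, 0.051]]
top pad 0.66 [206. 142.] 2686 [[0.472, 0.202, 0.117], [0.536, 0.34, 0.179],
[... 738 characters left out ...]
 0.0, 0.0, 1.0]]
{'clock': 0.7, 'joint_pos': array([-1.21658707,  0.33218608, -0.0647274 ,  1.46010506,  0.02162434,
        1.34989499, -0.08847157]), 'joint_velocities': array([-0.000708  ,  0.00068028,  0.00037852,  0.00146201,  0.0008031 ,
        0.00109735,  0.00177255]), 'tau': array([ 1.53767774e-04, -6.25089025e+01,  4.95073549e-02, -3.91773033e+01,
        1.65974518e-02,  2.02488554e-03, -1.41209924e-05]), 'position': array([0.22995519, 0.5811813 , 0.23134388]), 'ee_rot': array([ 0.13244936,  0.69459312, -0.13237776,  0.69460326]), 'ft_force': array([-0.13059713,  0.36412846,  0.45636666]), 'torque': array([-0.01486029,  0.02889106,  0.06338374]), 'grip_width': 0.9986886764210741}
```

```bash
cat >> h.py <<'E'
def find(n="top",show=None):
    c=camera(n)
    if show: cv2.imwrite(show,cv2.resize(c["color"][90:290,110:370][:,:,::-1],None,fx=3,fy=3))
    d=regions_of(c,"hub"); out={}
    if d:
        p=pts(c,d[0]["region"]); w=p[(p[:,2]>.205)&(p[:,2]<.245)]
        out["rim"]=cv2.minEnclosingCircle(w[:,:2].astype(np.float32))
        out["rimz"]=np.median(w[:,2])
        g=p[(p[:,2]>.25)&(p[:,2]<.32)]
        if len(g): out["high"]=(len(g),((g.min(0)+g.max(0))/2).round(4),g.max(0).round(3))
        t=p[(p[:,2]>.285)&(p[:,2]<.32)]
        if len(t): out["top"]=(len(t),((t.min(0)+t.max(0))/2).round(4))
    g=regions_of(c,"grip")
    if g: p=pts(c,g[0]["region"]); out["grip"]=(round(g[0]["p"],2),np.median(p,0).round(4))
    return out
E
python3 - <<'E'
from h import *
print(find("top","pics/t1.png"));print(find("side","pics/s1.png"))
E
```

```text
{'rim': ((0.5722367763519287, 0.14328111708164215), 0.08119379729032516), 'rimz': np.float64(0.22513022287859163), 'high': (76, array([0.6374, 0.1459, 0.2758]), array([0.647, 0.158, 0.3  ])), 'top': (47, array([0.6377, 0.1459, 0.2927])), 'grip': (0.48, array([0.6323, 0.1385, 0.2856]))}
{'rim': ((0.5713768005371094, 0.1386011391878128), 0.08000544458627701), 'rimz': np.float64(0.22015176064118702), 'high': (187, array([0.6388, 0.1414, 0.273 ]), array([0.652, 0.152, 0.295])), 'top': (50, array([0.6385, 0.1428, 0.2903])), 'grip': (0.59, array([0.6371, 0.1368, 0.264 ]))}
```

View pics/side0.png

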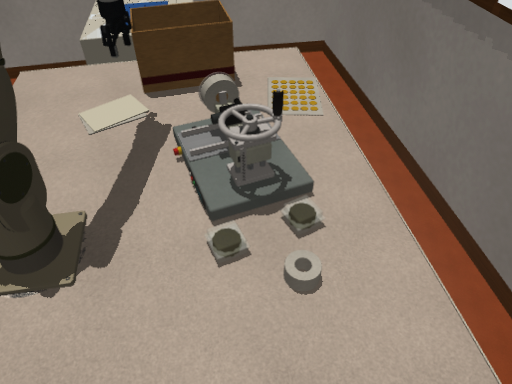

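View pics/t1.png

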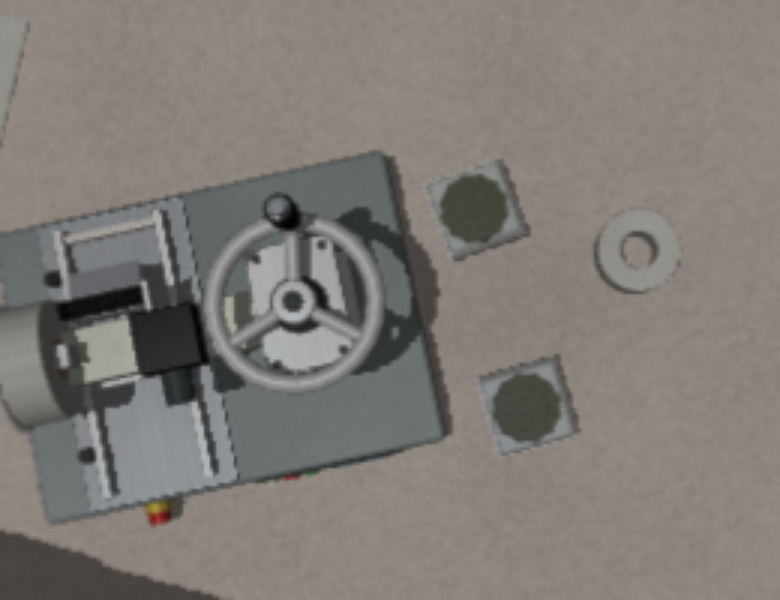

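The side view shows the black handle at about (278,102), standing behind the wheel. In the top crop it is at (280,210) and the hub at (293,300). The hub is therefore near (0.572, 0.141) with the handle on its +x side. I'll shut the fingers and approach from the handle's +y side.

Request:
step_arm --pt "0 0 0 0.035 0" --pt "0 0 0 0.035 0" --pt "0 0 0 0.03 0" --pt "0 0.028 -0.025 0 0.095" --pt "0 0.028 -0.025 0 0.095" --pt "0 0.028 -0.025 0 0.095" --pt "0 0.028 -0.025 0 0.093" --pt "0 0.028 -0.025 0 0" --pt "0 0.028 -0.025 0 0" --pt "0 0.028 -0.025 0 0" --pt "0 0.028 -0.025 0 0" --pt "0 0.028 -0.025 0 0" --force 20

```text
clock: 2.0
position: [0.4831, 0.3547, 0.3316]
ee_rot: [-0.0, 0.707, 0.001, 0.707]
ft_force: [-0.3, 0.1, 0.2]
grip_width: -0.003
```

Request:
step_arm --pt "0 0.028 -0.025 0 0" --pt "0 0.028 -0.025 0 0" --pt "0 0.028 -0.025 0 0" --pt "0 0.028 -0.025 0 0" --pt "0 0.028 -0.025 0 0" --pt "0 0.02 -0.02 0 0" --pt "0 0 0 0 0" --pt "0 0 0 0 0"

```text
clock: 2.67
position: [0.643, 0.2091, 0.3307]
ee_rot: [0.0, 0.707, -0.001, 0.707]
ft_force: [-1.6, 1.1, -0.7]
grip_width: -0.004
```

Request:
step_arm --pt "0 0 0 -0.025 0" --pt "0 0 0 -0.025 0" --pt "0 0 0 -0.019 0" --pt "0 0 -0.015 0 0" --pt "0 0 -0.01 0 0" --pt "0 0 0 0 0" --pt "0 0 0 0 0"

```text
clock: 3.25
position: [0.6427, 0.1853, 0.2645]
ee_rot: [0.001, 0.706, 0.0, 0.708]
ft_force: [0.1, 0.6, -1.1]
grip_width: -0.001
```

Run:
```python
from h import *
print(find("top"));print(find("side","pics/s2.png"));print(monitor.get_obs()["position"])
c=camera("side");cv2.imwrite("pics/s2.png",cv2.resize(c["color"][60:180,190:350][:,:,::-1],None,fx=5,fy=5))
```

```text
{'rim': ((0.570325493812561, 0.1385662853717804), 0.07807404547929764), 'rimz': np.float64(0.22538612747061149), 'high': (44, array([0.6354, 0.145 , 0.2749]), array([0.643, 0.156, 0.298])), 'top': (19, array([0.6332, 0.1451, 0.2916]))}
{'rim': ((0.5719463229179382, 0.13892608880996704), 0.07994614541530609), 'rimz': np.float64(0.22042013880152672), 'high': (187, array([0.6387, 0.1542, 0.2729]), array([0.651, 0.177, 0.295])), 'top': (50, array([0.6379, 0.1427, 0.2902])), 'grip': (0.52, array([0.6365, 0.1366, 0.2644]))}
[0.64196368 0.18674444 0.26264031]
```

View pics/s2.png

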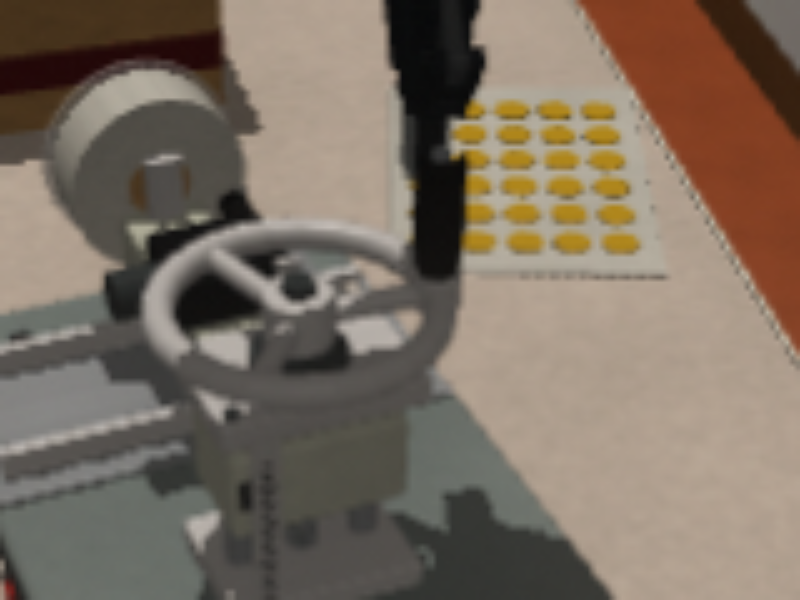

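The closed fingers stand behind the handle (around (440,200) in the crop), not touching it yet. Next I'll creep in to find the first contact.

Request:
step_arm --pt "0 0 -0.005 0 0" --pt "0 0 -0.003 0 0" --pt "0 0 -0.002 0 0" --pt "0 0 0 0 0"

```text
clock: 3.93
position: [0.6421, 0.1751, 0.2624]
ee_rot: [-0.0, 0.707, -0.0, 0.707]
ft_force: [0.4, -0.1, -0.1]
grip_width: 0.001
```

Request:
step_arm --pt "0 0 -0.002 0 0" --pt "0 0 0 0 0"

```text
clock: 4.1
position: [0.6419, 0.1743, 0.2624]
ee_rot: [-0.0, 0.707, 0.001, 0.707]
ft_force: [0.5, 1.4, -0.0]
grip_width: -0.002
```

Request:
step_arm --pt "0 0 -0.002 0 0" --pt "0 0 0 0 0"

```text
clock: 4.27
position: [0.6419, 0.1727, 0.2624]
ee_rot: [-0.0, 0.707, 0.001, 0.707]
ft_force: [-0.4, 3.7, 0.0]
grip_width: -0.0
```

Run:
```python
import numpy as np
C=np.array([.572,.141]);cur=np.array([.6425,.1727])
f=np.radians(24.3-9*np.arange(1,41));r=np.r_[np.linspace(.077,.074,5),np.full(30,.074),np.linspace(.074,.0773,5)]
P=np.vstack([cur,C+r[:,None]*np.c_[np.cos(f),np.sin(f)]]);P=P.round(3)
d=np.diff(P,axis=0).round(3)
for k in range(0,40,10): print([[0,a,b,0,0] for a,b in d[k:k+10].tolist()],P[k+10])
```

```text
[[0, 0.004, -0.012, 0, 0], [0, 0.002, -0.012, 0, 0], [0, -0.001, -0.012, 0, 0], [0, -0.002, -0.011, 0, 0], [0, -0.004, -0.011, 0, 0], [0, -0.005, -0.011, 0, 0], [0, -0.006, -0.009, 0, 0], [0, -0.008, -0.009, 0, 0], [0, -0.009, -0.007, 0, 0], [0, -0.011, -0.005, 0, 0]] [0.602 0.074]
[[0, -0.01, -0.004, 0, 0], [0, -0.012, -0.003, 0, 0], [0, -0.011, 0.0, 0, 0], [0, -0.012, 0.002, 0, 0], [0, -0.011, 0.003, 0, 0], [0, -0.011, 0.005, 0, 0], [0, -0.009, 0.006, 0, 0], [0, -0.009, 0.008, 0, 0], [0, -0.007, 0.009, 0, 0], [0, -0.005, 0.011, 0, 0]] [0.505 0.111]
[[0, -0.004, 0.01, 0, 0], [0, -0.003, 0.012, 0, 0], [0, 0.0, 0.011, 0, 0], [0, 0.002, 0.012, 0, 0], [0, 0.003, 0.011, 0, 0], [0, 0.005, 0.011, 0, 0], [0, 0.006, 0.009, 0, 0], [0, 0.008, 0.009, 0, 0], [0, 0.009, 0.007, 0, 0], [0, 0.011, 0.005, 0, 0]] [0.542 0.208]
[[0, 0.01, 0.004, 0, 0], [0, 0.012, 0.003, 0, 0], [0, 0.011, 0.0, 0, 0], [0, 0.012, -0.002, 0, 0], [0, 0.011, -0.003, 0, 0], [0, 0.011, -0.005, 0, 0], [0, 0.01, -0.006, 0, 0], [0, 0.009, -0.007, 0, 0], [0, 0.008, -0.009, 0, 0], [0, 0.006, -0.01, 0, 0]] [0.642 0.173]
```

Request:
step_arm --pt "0 0.004 -0.012 0 0" --pt "0 0.002 -0.012 0 0" --pt "0 -0.001 -0.012 0 0" --pt "0 -0.002 -0.011 0 0" --pt "0 -0.004 -0.011 0 0" --pt "0 -0.005 -0.011 0 0" --pt "0 -0.006 -0.009 0 0" --pt "0 -0.008 -0.009 0 0" --pt "0 -0.009 -0.007 0 0" --pt "0 -0.011 -0.005 0 0" --pt "0 0 0 0 0"

```text
clock: 5.18
position: [0.6004, 0.0705, 0.2629]
ee_rot: [0.0, 0.707, -0.001, 0.707]
ft_force: [-0.3, 0.5, 0.0]
grip_width: -0.0
```

Run:
```python
from h import *
print(find("side"));print(monitor.get_obs()["position"])
c=camera("side");cv2.imwrite("pics/s3.png",cv2.resize(c["color"][60:180,190:350][:,:,::-1],None,fx=5,fy=5))
```

```text
{'rim': ((0.5682434439659119, 0.136974036693573), 0.08082796633243561), 'rimz': np.float64(0.22073579028989776), 'high': (205, array([0.5868, 0.0669, 0.2728]), array([0.611, 0.077, 0.295])), 'top': (62, array([0.5747, 0.0669, 0.2903])), 'grip': (0.7, array([0.5739, 0.0621, 0.2609]))}
[0.60169501 0.07305419 0.26237662]
```

View pics/s3.png

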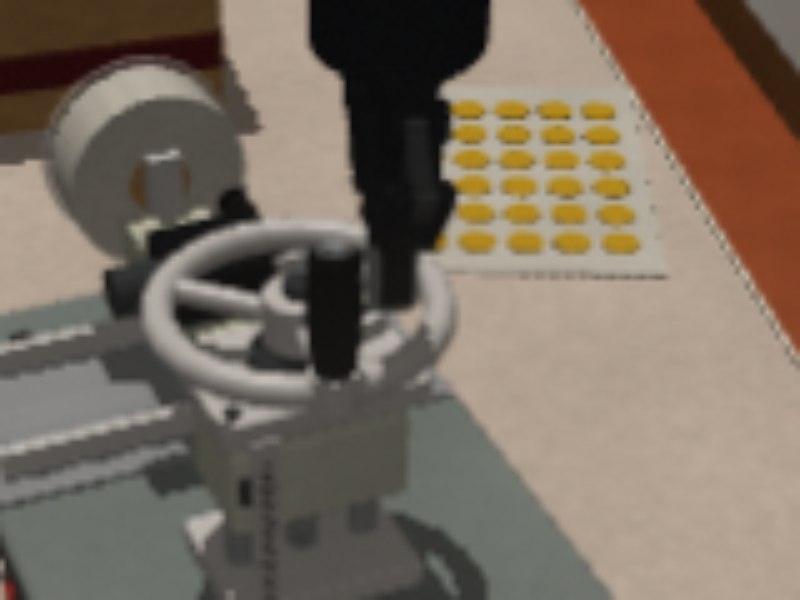

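The wheel has turned about 90°: the handle at (335,300) is nearest the camera and the fingers sit just behind it. I'll keep going.

Request:
step_arm --pt "0 -0.01 -0.004 0 0" --pt "0 -0.012 -0.003 0 0" --pt "0 -0.011 0.0 0 0" --pt "0 -0.012 0.002 0 0" --pt "0 -0.011 0.003 0 0" --pt "0 -0.011 0.005 0 0" --pt "0 -0.009 0.006 0 0" --pt "0 -0.009 0.008 0 0" --pt "0 -0.007 0.009 0 0" --pt "0 -0.005 0.011 0 0" --pt "0 0 0 0 0"

```text
clock: 6.3
position: [0.5037, 0.1129, 0.2622]
ee_rot: [-0.001, 0.708, 0.002, 0.707]
ft_force: [-0.3, 0.3, -0.5]
grip_width: -0.001
```

Run:
```python
from h import *
print(find("side"));print(find("top"));print(monitor.get_obs()["position"])
```

```text
{'rim': ((0.5672158002853394, 0.13831430673599243), 0.07984066754579544), 'rimz': np.float64(0.21994235090423914), 'high': (42, array([0.4909, 0.1226, 0.27  ]), array([0.495, 0.143, 0.289])), 'top': (2, array([0.4899, 0.1298, 0.2879])), 'grip': (0.51, array([0.4922, 0.1288, 0.2469]))}
{'rim': ((0.5699478387832642, 0.14301998913288116), 0.07942838966846466), 'rimz': np.float64(0.22521467926652539), 'grip': (0.16, array([ 0.6312, -0.1782,  0.0445]))}
[0.50521529 0.10998454 0.26235121]
```

Request:
step_arm --pt "0 -0.004 0.01 0 0" --pt "0 -0.003 0.012 0 0" --pt "0 0.0 0.011 0 0" --pt "0 0.002 0.012 0 0" --pt "0 0.003 0.011 0 0" --pt "0 0.005 0.011 0 0" --pt "0 0.006 0.009 0 0" --pt "0 0.008 0.009 0 0" --pt "0 0.009 0.007 0 0" --pt "0 0.011 0.005 0 0" --pt "0 0 0 0 0"

```text
clock: 7.52
position: [0.5431, 0.2092, 0.2617]
ee_rot: [-0.001, 0.707, 0.001, 0.707]
ft_force: [0.7, 0.0, -0.4]
grip_width: 0.0
```

Run:
```python
from h import *
print(find("side"));print(find("top"));print(monitor.get_obs()["position"])
c=camera("side");cv2.imwrite("pics/s4.png",cv2.resize(c["color"][60:180,190:350][:,:,::-1],None,fx=5,fy=5))
```

```text
{'rim': ((0.5265588164329529, 0.2861805558204651), 0.13025717437267303), 'rimz': np.float64(0.21922808821402107), 'high': (2, array([0.5297, 0.2067, 0.3045]), array([0.53 , 0.216, 0.305])), 'top': (2, array([0.5297, 0.2067, 0.3045])), 'grip': (0.61, array([0.5666, 0.203 , 0.2628]))}
{'rim': ((0.570889413356781, 0.14367567002773285), 0.07872281968593597), 'rimz': np.float64(0.22559736891381899), 'high': (1, array([0.5284, 0.1817, 0.3155]), array([0.528, 0.182, 0.315])), 'top': (1, array([0.5284, 0.1817, 0.3155]))}
[0.54180216 0.20700844 0.26257174]
```

View pics/s4.png

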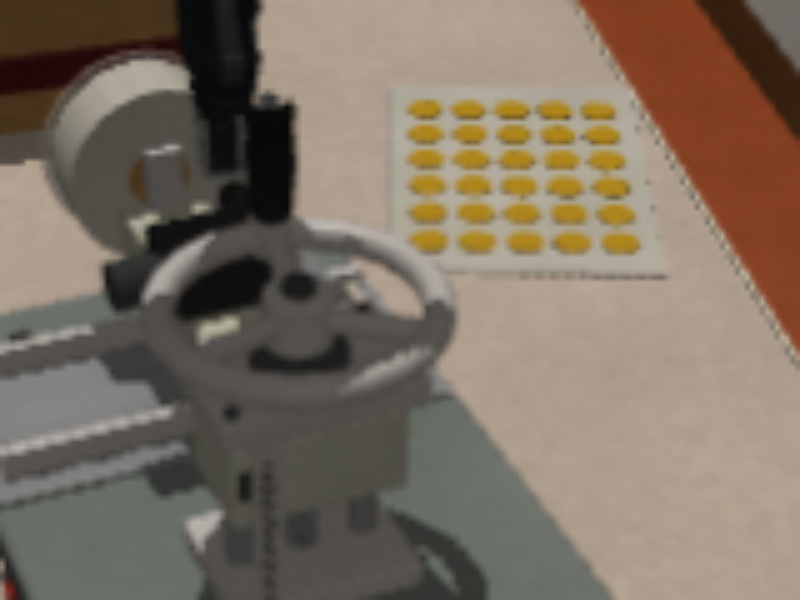

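The handle at (270,160) is now on the far side, about 270° round, with the fingers to its left. I'll push the last quarter and slow down near the end.

Request:
step_arm --pt "0 0.01 0.004 0 0" --pt "0 0.012 0.003 0 0" --pt "0 0.011 0.0 0 0" --pt "0 0.012 -0.002 0 0" --pt "0 0.011 -0.003 0 0" --pt "0 0.011 -0.005 0 0" --pt "0 0.01 -0.006 0 0" --pt "0 0.009 -0.007 0 0" --pt "0 0.004 -0.0045 0 0" --pt "0 0.004 -0.0045 0 0" --pt "0 0.003 -0.004 0 0" --pt "0 0 0 0 0"

```text
clock: 8.87
position: [0.6395, 0.177, 0.2624]
ee_rot: [-0.0, 0.707, -0.0, 0.707]
ft_force: [-0.4, 1.6, 0.4]
grip_width: -0.004
```

Run:
```python
from h import *
for i in range(2): print(find("side"));print(monitor.get_obs()["position"],monitor.get_obs()["ft_force"])
```

```text
{'rim': ((0.5714949369430542, 0.1397266685962677), 0.07990048080682755), 'rimz': np.float64(0.22010705365527383), 'high': (186, array([0.6394, 0.148 , 0.2723]), array([0.652, 0.162, 0.295])), 'top': (47, array([0.6383, 0.1489, 0.2899])), 'grip': (0.79, array([0.6371, 0.1391, 0.2667]))}
[0.63886975 0.17752546 0.26233919] [ 0.00556869 -0.94713922  0.07526966]
{'rim': ((0.5719324946403503, 0.14008913934230804), 0.0807126984000206), 'rimz': np.float64(0.22023049820609575), 'high': (180, array([0.639 , 0.1421, 0.2727]), array([0.652, 0.15 , 0.295])), 'top': (43, array([0.6394, 0.1421, 0.2903])), 'grip': (0.67, array([0.6368, 0.139 , 0.2649]))}
[0.63881045 0.17793994 0.26233391] [-0.71020612  0.01727248  0.36918177]
```

Request:
step_arm --pt "0 0.0015 -0.0015 0 0" --pt "0 0.0015 -0.0015 0 0" --pt "0 0 -0.0005 0 0" --pt "0 0 0 0 0" --pt "0 0 0 0 0"

```text
clock: 9.58
position: [0.642, 0.1751, 0.2624]
ee_rot: [-0.0, 0.707, 0.001, 0.707]
ft_force: [0.2, 2.9, 0.9]
grip_width: 0.002
```

Run:
```python
from h import *
for i in range(2): print(find("side"));print(monitor.get_obs()["position"],monitor.get_obs()["ft_force"])
```

```text
{'rim': ((0.5712077617645264, 0.13968366384506226), 0.08011886477470398), 'rimz': np.float64(0.22002936438463105), 'high': (196, array([0.6387, 0.15  , 0.2731]), array([0.651, 0.168, 0.296])), 'top': (54, array([0.6382, 0.1424, 0.2909])), 'grip': (0.8, array([0.6372, 0.138 , 0.2652]))}
[0.64193458 0.17500639 0.26240487] [0.13305199 3.89511555 0.10166796]
{'rim': ((0.5703710913658142, 0.13843011856079102), 0.07903936505317688), 'rimz': np.float64(0.22025818206089032), 'high': (142, array([0.6374, 0.1386, 0.2721]), array([0.648, 0.146, 0.294])), 'top': (35, array([0.6371, 0.1392, 0.2895])), 'grip': (0.56, array([0.638 , 0.1376, 0.2633]))}
[0.64195125 0.1748464  0.26238929] [0.97568865 2.82214031 0.73530406]
```

Request:
step_arm --pt "0 0 -0.001 0 0" --pt "0 0 0 0 0" --pt "0 0 0 0 0"

```text
clock: 10.13
position: [0.642, 0.1735, 0.2624]
ee_rot: [-0.0, 0.707, 0.0, 0.707]
ft_force: [0.9, 4.0, 0.6]
grip_width: 0.001
```

Request:
step_arm --pt "0 0 0.01 0 0" --pt "0 0 0.03 0 0" --pt "0 0 0.005 0.03 0" --pt "0 0 0 0.035 0" --pt "0 0 0.02 0.035 0" --pt "0 -0.01 0.035 0.01 0" --pt "0 -0.02 0.035 0 0" --pt "0 -0.02 0.035 0 0" --pt "0 -0.02 0.035 0 0" --pt "0 -0.02 0.035 0 0" --pt "0 -0.02 0.035 0 0" --pt "0 0 0 0 0"

```text
clock: 11.13
position: [0.5253, 0.4573, 0.371]
ee_rot: [-0.004, 0.709, 0.005, 0.705]
ft_force: [-0.9, 2.1, -0.6]
grip_width: -0.001
```

Run:
```python
from h import *
for n,(r,q) in (("side",(slice(86,118),slice(266,292))),("top",(slice(150,176),slice(195,215)))):
    c=camera(n); a=cv2.imread(f"pics/{n}0.png"); b=c["color"][:,:,::-1].copy()
    g=[cv2.cvtColor(x[r,q],cv2.COLOR_BGR2GRAY).astype(np.float32) for x in(a,b)]
    # dark-weighted centroid of the handle plus correlation shift
    W=[np.clip(70-x,0,None) for x in g]
    print(n,[tuple(np.round([(w*np.arange(w.shape[1])).sum()/w.sum(),(w.T*np.arange(w.shape[0])).sum()/w.sum()],2)) for w in W],cv2.phaseCorrelate(g[0],g[1]))
    cv2.imwrite(f"pics/{n}5.png",np.hstack([cv2.resize(x[80:180,190:310] if n=="side" else x[140:240,150:270],None,fx=3.3,fy=4) for x in(a,b)]))
    print(find(n))
print(monitor.get_obs()["position"],monitor.get_obs()["clock"])
```

```text
side [(np.float64(11.35), np.float64(16.67)), (np.float64(11.45), np.float64(16.82))] ((0.5877246760809403, 0.02928804446805877), 0.9893239634456458)
{'rim': ((0.5711746215820312, 0.13941815495491028), 0.08007712662220001), 'rimz': np.float64(0.22016995246511617), 'high': (166, array([0.6366, 0.1395, 0.2724]), array([0.647, 0.148, 0.295])), 'top': (43, array([0.6369, 0.1383, 0.29  ])), 'grip': (0.82, array([0.6364, 0.1356, 0.2651]))}
top [(np.float64(11.07), np.float64(12.47)), (np.float64(11.41), np.float64(12.59))] ((0.22184094890522488, 0.49878559915090825), 1.0289770691483109)
{'rim': ((0.5722916126251221, 0.14357952773571014), 0.08106811344623566), 'rimz': np.float64(0.22538204760611258), 'high': (82, array([0.6384, 0.1453, 0.2764]), array([0.649, 0.158, 0.301])), 'top': (50, array([0.6375, 0.1458, 0.2942]))}
[0.53292676 0.44737916 0.37250937] 11.5333
```

View pics/top5.png

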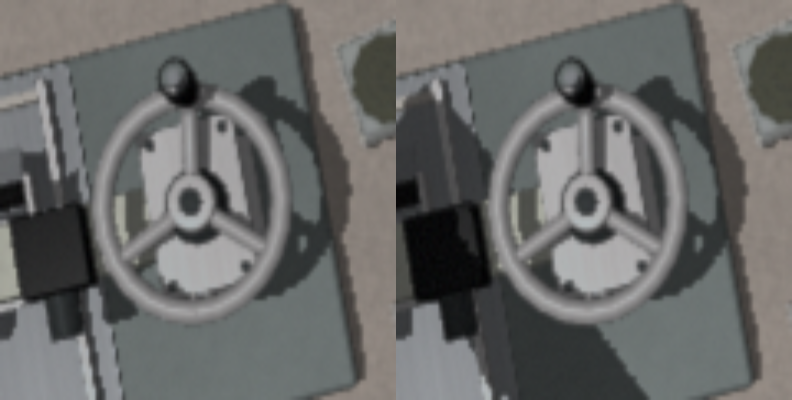

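View pics/side5.png

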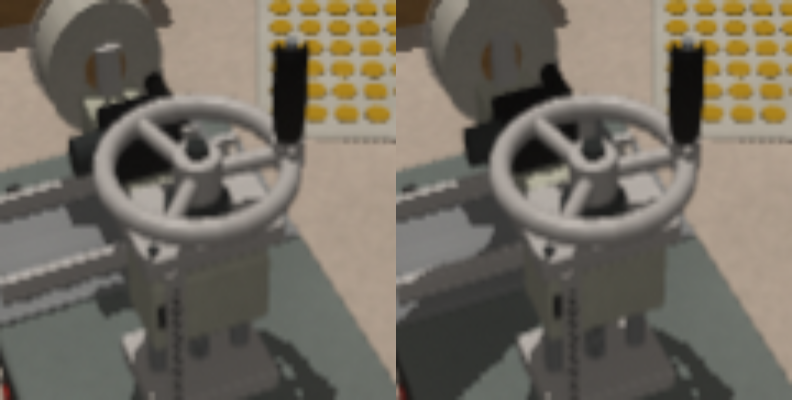

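Before and after match in both views: the handle is within about half a pixel (roughly 1 mm) of its start and the spokes are aligned. The arm is still near the machine, so I'll move it fully clear.

Request:
step_arm --pt "0 -0.033 0.015 0 0" --pt "0 -0.033 0.015 0 0" --pt "0 -0.033 0.015 0 0" --pt "0 -0.033 0.015 0 0" --pt "0 -0.033 0.015 0 0" --pt "0 -0.033 0.015 0 0" --pt "0 -0.033 0.015 0 0" --pt "0 -0.033 0.015 0 0" --pt "0 -0.03 0.012 0 0" --pt "0 0 0 0 0" --pt "0 0 0 0 0" --pt "0 0 0 0 0"

```text
clock: 12.53
position: [0.2392, 0.5801, 0.3725]
ee_rot: [0.0, 0.707, -0.0, 0.707]
ft_force: [0.1, 0.1, -0.3]
grip_width: 0.0
```

Run:
```python
from h import *
for n,(r,q) in (("side",(slice(86,118),slice(266,292))),("top",(slice(150,176),slice(195,215)))):
    c=camera(n); a=cv2.imread(f"pics/{n}0.png"); b=c["color"][:,:,::-1].copy()
    W=[np.clip(70-cv2.cvtColor(x[r,q],cv2.COLOR_BGR2GRAY).astype(float),0,None) for x in(a,b)]
    print(n,[np.round([(w*np.arange(w.shape[1])).sum()/w.sum(),(w.T*np.arange(w.shape[0])).sum()/w.sum()],2) for w in W])
    if n=="top":
        for k in("pack_a","label_roll"):
            for d in regions_of(c,k)[:2]: print(k,round(d["p"],2),np.round(d["centre"]),np.median(pts(c,d["region"]),0).round(3))
o=monitor.get_obs();print(o["position"],o["ft_force"],o["clock"],abs(o["joint_velocities"]).max())
```

```text
side [array([11.35, 16.67]), array([11.45, 16.82])]
top [array([11.07, 12.47]), array([11.41, 12.58])]
pack_a 0.88 [226. 286.] [ 0.478 -0.065  0.049]
pack_a 0.69 [159. 264.] [ 0.676 -0.015  0.049]
label_roll 0.79 [174. 326.] [ 0.631 -0.184  0.045]
[0.23953507 0.58006069 0.37235524] [-0.71002884  0.13818141  0.76789548] 12.7333 0.004804708376687411
```

```bash
python3 -c "
from workcell import ticket
print(ticket.hand_in())"
```

```text
the job is handed in; nothing more can be done
None
```

I pushed the hand wheel clockwise through one full turn with the outside of the shut fingers, never gripping the handle. The arm then backed away to near its start pose, and I handed the job in at about 12.7 s. The hand-in gives no verdict.

- **Turn:** I checked at about 90°, 180° and 270° that the handle was moving with the fingers; at 180° the fingers partly hid it.
- **Final position:** both cameras show the handle within about 0.35 px of where it started, roughly 1 mm or less. The top view suggests an overshoot of up to about 0.8°. The fingers ended at y = 0.1735, about 1 mm past where they first touched the handle (about 0.1745), which agrees.
- **Other items:** both packs and the label roll read within about 5 mm of their first positions, which is detection noise. The arm never went near them.
- **Forces:** every wrist force I read stayed at about 4 N or less, and nothing was touching the arm at the end.
- **Not checked:** I did not measure the lift of the label pad.

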